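Cover the spice mill and hold its dead-man key at slow speed

TASK

Put the loose metal cover on the spice mill's bowl so that it sits seated and level, and let go of it. Only then press the mill's spring-loaded key with the fingers until its stem has sunk so far that the top edge of the black collar round it stands in the stem's green band (slow speed), never down into the red, and keep it there for at least two seconds; finish while still holding the key down in the green. Leave the other things on the table where they are.

Things in the scene. Friction and masses are not known exactly. Their poses are not given: they have to be found in the camera images.
- cover_knob (a point): Point on the axis of the cover's round red knob (30 mm diameter, 40 mm tall, straight-sided, upright at the cover's centre), 23 mm above the disc's top face: the knob's top is 17 mm higher, the disc's underside 28 mm lower, the plug's underside 36 mm lower. z axis up along the knob.
- mill_rim (a point): Centre of the open mouth of the spice mill's steel bowl, at the rim's height (100 mm above the table); bowl 112 mm outside, 100 mm inside diameter. Seated, the cover's disc rests on the rim, its plug inside, and cover_knob is 28 mm above this point. The mill is a fixed blue housing 220 x 124 mm, 56 mm high; its x axis points from the key to the bowl, z up.
- key (a joint): Key travel straight down in m: 0 released (start), 0.030 fully down. Spring return: about 2 N at first movement, 5 to 6 N at 0.015, 9 N fully down. The stem under the cap has three painted bands, 10 mm each: white lowest, then green, then red. The black collar's top edge meets white from 0 to 0.010, green from 0.010 to 0.020, red above.
- key_top (a point): Centre of the top face of the key cap, 118 mm above the table when released. The cap is a black flat disc 50 mm diameter, 10 mm thick, on a 29 mm stem at the near end of the mill, 125 mm from the bowl's centre along the mill's -x; it goes straight down with the key. The collar below is 48 mm across, its top 74 mm above the table.
- cover: The loose cover, 0.16 to 0.28 kg: silver disc 118 mm diameter, 5 mm thick, red knob above, black round chamfered plug (92 mm diameter, 8 mm deep) below. Starts flat on the table on its plug, knob up. Origin at the centre of the plug's underside, 36 mm below cover_knob.
- spice_jar: Bystander, to be left alone: small spice jar with red screw cap, 45 mm diameter, 108 mm tall; origin at the centre of its underside.
- tongs: Bystander, to be left alone: steel tongs lying flat, 204 x 40 x 24 mm; origin at the centre of its underside.
- tape_roll: Bystander, to be left alone: roll of tan tape lying flat, 101 mm diameter, 18 mm high; origin at the centre of its underside.
- marker_black: Bystander, to be left alone: white felt marker with black cap, 17 x 128 x 18 mm, lying along its y axis; origin at the centre of its underside.

How it is judged:
By the outcome, as a careful person would: the job done as asked, in the order asked, and still so for the second after the job is handed in, while the arm keeps its last pose, push and grip.
It also fails if it takes over 51 s, if anything falls off the work surface, if the arm or the gripper's body presses on something with over 40 N, if the wrist force passes 120 N, or if a joint passes its speed limit or range.

ROBOT

A 7-joint arm with a two-finger parallel gripper is mounted at the origin on a cart in front of the work surface, level with it; the furniture and walls round the work are solid. World frame = base frame: x ahead of the robot, y to its left, z up, the work surface at z = 0. Lengths are in m, angles in rad, forces in N, time in s.
With the tool pointing down it reaches from about 0.425 to 0.975 m from the base axis. Payload 16.7 kg.
Tool frame: the origin (TCP) lies on the centre line of the jaws, within the pads' length; the fingertips stand tip_reach ahead of it and the grasp point (between the pads) lies 6 mm ahead of it (tip_reach is the distance from the TCP to the fingertips, in m); z points along the fingers, y is the line along which they close (so a half turn about z gives the same grasp; the last joint's range is limited). The gripper opens to 85 mm and grips with 20 to 120 N. Pads are 22 mm wide; open, the fingers measure 114 mm over their backs; the gripper's body (76 mm by 85 mm) begins 54 mm behind the grasp point. The pads swing forward as they close: fully open they stand 13 mm farther back than shut.
Start: joints at [1.125, 0.426, 0.074, 1.606, -0.034, 1.111, -0.067], TCP at [0.197, -0.645, 0.256] pointing down, gripper open.
Joint ranges: [-2.85, 2.85], [-0.5, 2.14], [-1.23, 1.37], [0.21, 2.46], [-1.02, 4.16], [0.16, 2.05], [-2.73, 2.73]. Speed limits (rad/s): [1.89, 1.89, 2.39, 2.39, 3.01, 3.01, 3.01].

INTERFACE

Orientations are given as a 3x3 rotation matrix whose columns are the frame's x, y, z axes.
In Python, from station import observe, camera, close_job, recognise, masks_of, tip_reach gives the robot as it stands.
- The arm moves only by the tool drive_tool, never from a script. Its argument "rows" is a list that holds one entry, the list of rows, each a list of 7 numbers: the gripper command: -1 is fully open, 1 is shut, values between are in proportion, then the shift along the tool's x, y, z as a fraction of full scale, then the turn, a rotation vector about the tool's x, y, z as a fraction of full scale. A call has 1 to 8 rows; each row is the pose to reach, as a shift and turn from the pose commanded when the call began, along the tool's axes at that moment, turning the shorter way round; what a row does not reach only later rows make up. Full scale, the value 1, is 0.2 m for a shift and pi rad for a turn. A row lasts 1/8 s, in which the tool goes at most 62.5 mm and 10.7 degrees, less where a joint would pass 70% of its speed; a pose out of reach is approached as far as the arm can. A call with a number of a shift or a turn outside -1 to 1 is refused whole. A call with a gripper value outside its range is refused whole. The fingers move at their own pace and stop on an object; "squeeze" is the grip in N (left out, the last holds). Time passes only in rows, so rows that repeat a pose let the fingers close. It gives the time, the measured TCP pose, the force, the opening and the grip force at its end, in the units of the state.
- observe(): the state, without advancing time (a new reading comes with each control period).
- camera(name): name is "side" or "top"; returns a dict with "pixels" (480x640x3 uint8, blue, green, red), "vertical_fov" (degrees; the focal length in pixels is half the picture's height over the tangent of half this angle, whatever the lens; pixels are square), "cx", "cy" (the principal point, pixels), "dist_coeffs" ([k1, k2, p1, p2, k3] as OpenCV has them; the pictures are not rectified), "xyz" and "orientation" of the camera in the world. Camera axes: x right, y up, looking along -z (the intrinsics and any distortion apply to the point x, -y, -z); pixel columns grow to the right and rows downward; lengths in m; the calibration is good to about 2 mm. A picture is of the moment at which its call begins. There is no depth.
- close_job(): hands the job in; it is judged then, once.
Trained networks look in the newest picture that a camera, given by its name, has taken for a name from the list of things; names that differ only in an ending like _2 or _b are one class to them, and where a whole thing is asked for, a point or a joint stands for the part that bears it (a point fixed in the world has none). Each returns a list of dicts, best first, with "score" (0 to 1); they miss things now and then, are a little off and sometimes report something else, mostly with a low value. They report only what shows in the picture. A call takes as long as a camera call.
- recognise(query, camera): "at" ([row, column] in pixels, amid what is visible of it).
- masks_of(query, camera): "mask" (480x640 bool, what is visible of it) and "at" ([row, column] in pixels, amid what is visible of it).
The state is a dict: "time": time; "joint_positions": joint angles; "dq": joint speeds; "tau": joint torques, N m; "eef_pos": TCP position; "orientation": TCP orientation; "force": force on the tool from outside, world axes, zero at the start; "torque": the same for the moment, N m; "opening": finger opening in m; "gripper_force": force on a finger pad.
Only numpy, scipy, OpenCV 4.12 (cv2) and the standard library are available. Lean on these libraries where they do the work, as an engineer would, in place of code of your own. Each camera call takes 0.05 s, during which the arm holds its last target. There are 200 camera calls.

## Working session

There is one attempt and no reset: what is moved stays moved. The work goes in short steps, Python scripts to look and compute and a tool call to move; the robot and the scene stay as the last step left them, time stands still between calls to the robot, and variables do not carry over. Pictures are saved under pics/ and viewed, at most 10 in all, crops included, and the job is handed in when it is done.

Besides the shell and the picture viewer there is one more tool, called after "Emit:" as a command line: name --argument value ..., lists and objects as JSON in quotes. drive_tool: Moves the arm, as the interface text tells. Its arguments: {"type":"object","properties":{"rows":{"type":"array","items":{"type":"array","items":{"type":"array","items":{"type":"number"}}}},"squeeze":{"type":"number"}},"required":["rows"]}

```bash
mkdir -p pics; cat > h.py <<'E'
import numpy as np,cv2
from station import *
def K(c):
    f=240/np.tan(np.radians(c["vertical_fov"])/2)
    return np.array([[f,0,c["cx"]],[0,f,c["cy"]],[0,0,1.]])
def ray(c,rc):
    p=cv2.undistortPoints(np.array([[[rc[1],rc[0]]]],float),K(c),np.array(c["dist_coeffs"],float))[0,0]
    d=np.array(c["orientation"])@np.array([p[0],-p[1],-1]); return np.array(c["xyz"]),d/np.linalg.norm(d)
def atz(c,rc,z):
    o,d=ray(c,rc); return o+d*(z-o[2])/d[2]
def proj(c,P):
    P=np.atleast_2d(P); q=(P-np.array(c["xyz"]))@np.array(c["orientation"]); q=q*[1,-1,-1]
    return cv2.projectPoints(q,np.zeros(3),np.zeros(3),K(c),np.array(c["dist_coeffs"],float))[0][:,0,::-1]
E
python3 - <<'E'
from h import *
s=observe(); print(s["eef_pos"],np.round(s["orientation"],3).tolist(),tip_reach,s["force"],s["opening"])
for n in("top","side"):
    c=camera(n); cv2.imwrite(f"pics/{n}0.png",c["pixels"]); print(n,c["xyz"],np.round(c["orientation"],2).tolist(),c["vertical_fov"])
    for q,z in(("cover_knob",.042),("cover",.036),("mill_rim",.1),("key_top",.118),("key",.118),("spice_jar",.1),("tongs",.02),("tape_roll",.018),("marker_black",.018)):
        try:
            for r in recognise(q,n)[:2]: print(q,np.round(r["at"]),round(r["score"],2),np.round(atz(c,r["at"],z),3))
        except Exception as e: print(q,e)
E
```

```text
[ 0.19728913 -0.64514366  0.25563499] [[0.956, 0.292, -0.0], [0.292, -0.956, 0.001], [-0.0, -0.001, -1.0]] 0.025 [-0.21004727  0.36969022  0.24094296] 0.08538347359031515
top [0.35187821 0.09040919 1.52774803] [[0.02, 0.98, -0.18], [-1.0, 0.02, -0.0], [0.0, 0.18, 0.98]] 44.642004619191354
cover_knob [300. 209.] 0.77 [0.456 0.34  0.042]
cover_knob [287. 410.] 0.3 [ 0.501 -0.172  0.042]
cover [300. 209.] 0.88 [0.458 0.341 0.036]
cover [286. 409.] 0.58 [ 0.503 -0.171  0.036]
mill_rim [263. 392.] 0.78 [ 0.554 -0.118  0.1  ]
key_top [288. 411.] 0.75 [ 0.49  -0.161  0.118]
key [288. 412.] 0.79 [ 0.49  -0.165  0.118]
spice_jar [244. 226.] 0.97 [0.593 0.294 0.1  ]
tape_roll [166. 348.] 0.59 [ 0.825 -0.013  0.018]
marker_black [192. 412.] 0.53 [ 0.759 -0.185  0.018]
side [ 0.34044755 -0.68985273  0.80892699] [[0.94, 0.21, -0.25], [-0.33, 0.62, -0.71], [0.01, 0.75, 0.66]] 49.09316448101448
cover_knob [229. 225.] 0.79 [0.46  0.295 0.042]
cover [227. 221.] 0.84 [0.453 0.312 0.036]
mill_rim [354. 326.] 0.66 [ 0.543 -0.168  0.1  ]
key_top [356. 299.] 0.87 [ 0.495 -0.171  0.118]
key [354. 294.] 0.89 [ 0.489 -0.166  0.118]
spice_jar [207. 284.] 0.95 [0.596 0.259 0.1  ]
tongs [290. 226.] 0.95 [0.422 0.116 0.02 ]
tongs [354. 300.] 0.28 [ 0.52  -0.094  0.02 ]
tape_roll [287. 415.] 0.91 [ 0.809 -0.002  0.018]
marker_black [354. 300.] 0.62 [ 0.521 -0.093  0.018]
marker_black [363. 435.] 0.6 [ 0.752 -0.194  0.018]
```

View pics/top0.png

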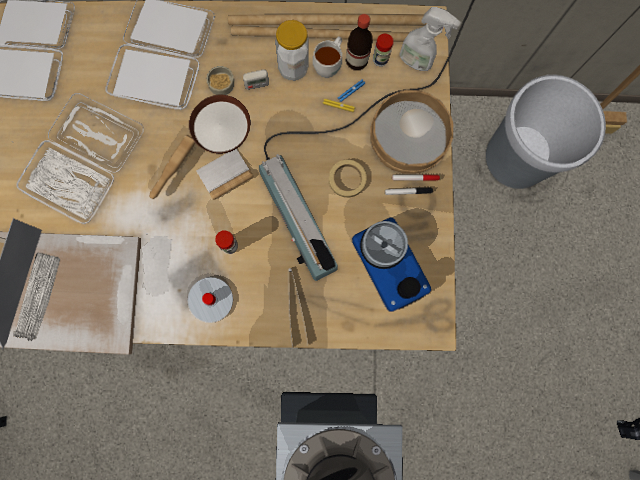

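View pics/side0.png

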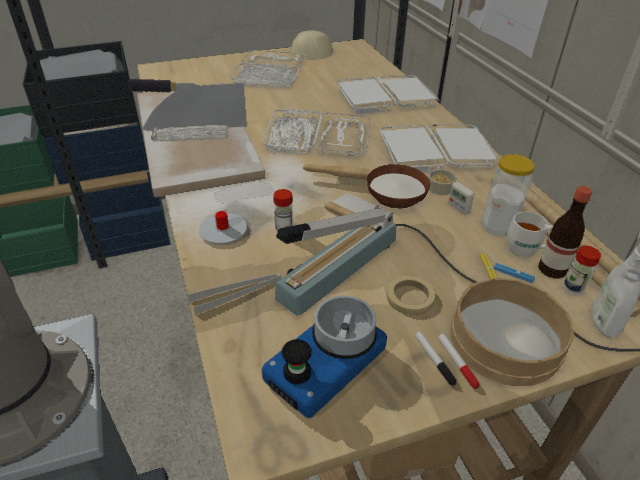

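The top view shows the cover with its red knob at (300,209), the bowl at about (244,385) and the black key cap at (288,410). A tall heat sealer stands between cover and mill, so I'll carry high. Next I'll fit circles in both cameras.

```bash
cat >> h.py <<'E'
def grad(c):
    g=cv2.GaussianBlur(c["pixels"],(0,0),1.0).astype(float)
    return np.sqrt(sum(cv2.Sobel(g,-1,a,b)**2 for a,b in((1,0),(0,1))).sum(2))
def fit(cs,x0,circ,R=.03,each=True):
    """circ: list (r,z); search xy maximising edge strength on the projected circles"""
    t=np.linspace(0,2*np.pi,120,endpoint=False)
    G=[np.minimum(grad(c),250) for c in cs]
    def sc(i,x,y):
        P=np.concatenate([np.c_[x+r*np.cos(t),y+r*np.sin(t),0*t+z] for r,z in circ])
        q=proj(cs[i],P).astype(np.float32)
        return cv2.remap(G[i].astype(np.float32),q[:,1:2],q[:,0:1],cv2.INTER_LINEAR).mean()
    def search(ids):
        b=np.array(x0[:2],float)
        for R_,st in((R,.003),(.004,.0005)):
            a=np.arange(-R_,R_+1e-9,st); b=max(((sum(sc(i,b[0]+u,b[1]+v) for i in ids),b[0]+u,b[1]+v) for u in a for v in a))
            s,b=b[0],np.array(b[1:])
        return np.round(b,4),round(s)
    out=[search([i]) for i in range(len(cs))] if each else []
    return out+[search(range(len(cs)))]
E
python3 - <<'E'
from h import *
cs=[camera("top"),camera("side")]
cv=fit(cs,(.456,.33),[(.059,.013)]);print("cover",cv)
print("knobtop",fit(cs,(.456,.34),[(.015,.053)],.015))
b=fit(cs,atz(cs[0],(244,385),.1),[(.056,.1),(.05,.1)]);print("bowl",b)
k=fit(cs,(.492,-.165),[(.025,.118)],.02);print("key",k)
B,Kk=b[-1][0],k[-1][0];print(np.linalg.norm(B-Kk),np.degrees(np.arctan2(*(B-Kk)[::-1])))
t=np.linspace(0,2*np.pi,60)
ims=[]
for c in cs:
    im=cv2.resize(c["pixels"],None,fx=3,fy=3)
    for (x,y),r,z in((B,.056,.1),(B,.05,.1),(Kk,.025,.118),(cv[-1][0],.059,.013)):
        q=proj(c,np.c_[x+r*np.cos(t),y+r*np.sin(t),0*t+z])*3+1
        cv2.polylines(im,[q[:,::-1].astype(np.int32)],True,(0,255,255),1)
    for p in((*B,.1),(*cv[-1][0],.013)):
        q=proj(c,p)[0]*3; r0,c0=int(q[0])-120,int(q[1])-170; ims.append(im[r0:r0+290,c0:c0+390])
cv2.imwrite("pics/fit.png",np.vstack([np.hstack(ims[:2]),np.hstack(ims[2:])]))
E
```

```text
cover [(array([0.46 , 0.342]), 177), (array([0.4595, 0.3435]), 140), (array([0.46  , 0.3425]), 314)]
knobtop [(array([0.4605, 0.3425]), 250), (array([0.46  , 0.3435]), 226), (array([0.4605, 0.343 ]), 475)]
bowl [(array([ 0.6043, -0.1008]), 197), (array([ 0.6043, -0.1008]), 154), (array([ 0.6043, -0.1008]), 351)]
key [(array([ 0.4925, -0.1555]), 182), (array([ 0.4935, -0.1615]), 215), (array([ 0.494, -0.16 ]), 374)]
0.12518278635659133 28.223257869869357
```

View pics/fit.png

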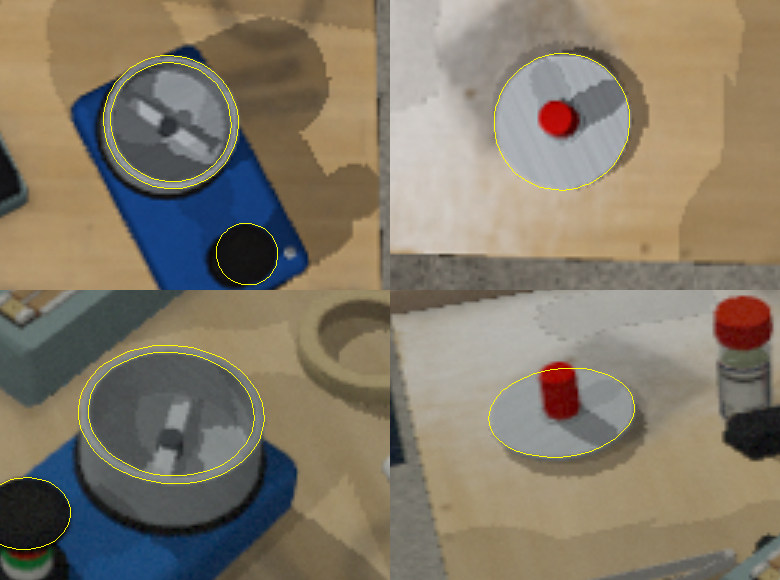

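The fits agree within a few mm: cover (0.460, 0.343), bowl (0.604, -0.101), key (0.494, -0.160). The bowl to key distance comes out at 125.2 mm, which matches. I'll rise and turn the tool by -73° so its axes line up with the world.

Emit:
drive_tool --rows '[[[-1, 0.25, -0.11, -0.1, 0, 0, -0.058], [-1, 0.5, -0.22, -0.2, 0, 0, -0.116], [-1, 0.75, -0.34, -0.3, 0, 0, -0.174], [-1, 0.99, -0.455, -0.4, 0, 0, -0.232], [-1, 0.99, -0.455, -0.4, 0, 0, -0.29], [-1, 0.99, -0.455, -0.4, 0, 0, -0.348], [-1, 0.99, -0.455, -0.4, 0, 0, -0.4057], [-1, 0.99, -0.455, -0.4, 0, 0, -0.4057]]]' --squeeze 40

```text
time: 2.1
eef_pos: [0.36, -0.5006, 0.3363]
orientation: [[0.001, 1.0, 0.0], [1.0, -0.001, 0.0], [0.0, 0.0, -1.0]]
force: [0.2, -0.5, -0.0]
opening: 0.0854
gripper_force: 0.0
```

Emit:
drive_tool --rows '[[[-1, 0.25, 0.25, 0, 0, 0, 0], [-1, 0.5, 0.5, 0, 0, 0, 0], [-1, 0.75, 0.75, 0, 0, 0, 0], [-1, 1, 0.95, 0, 0, 0, 0], [-1, 1, 0.95, 0, 0, 0, 0]]]'

```text
time: 2.72
eef_pos: [0.5523, -0.2966, 0.3364]
orientation: [[0.001, 1.0, 0.001], [1.0, -0.001, 0.001], [0.001, 0.001, -1.0]]
force: [-0.8, -1.9, 0.4]
opening: 0.0854
gripper_force: 0.0
```

Emit:
drive_tool --rows '[[[-1, 0.25, 0.1, 0, 0, 0, 0], [-1, 0.5, 0.15, 0, 0, 0, 0], [-1, 0.75, 0.2, 0, 0, 0, 0], [-1, 1, 0.25, 0, 0, 0, 0]]]'

```text
time: 3.22
eef_pos: [0.6001, -0.0989, 0.3364]
orientation: [[0.005, 1.0, 0.0], [1.0, -0.005, -0.0], [-0.0, 0.0, -1.0]]
force: [0.8, 0.3, -0.3]
opening: 0.0851
gripper_force: 0.0
```

Emit:
drive_tool --rows '[[[-1, 0.25, 0, 0, 0, 0, 0], [-1, 0.5, 0, 0, 0, 0, 0], [-1, 0.75, 0, 0, 0, 0, 0], [-1, 1, 0, 0, 0, 0, 0]]]'

```text
time: 3.72
eef_pos: [0.5997, 0.101, 0.3364]
orientation: [[0.005, 1.0, 0.0], [1.0, -0.005, -0.0], [-0.0, 0.0, -1.0]]
force: [1.4, -0.1, -0.0]
opening: 0.0857
gripper_force: 0.0
```

Emit:
drive_tool --rows '[[[-1, 0.25, -0.15, 0, 0, 0, 0], [-1, 0.5, -0.3, 0, 0, 0, 0], [-1, 0.75, -0.45, 0, 0, 0, 0], [-1, 1, -0.6, 0, 0, 0, 0], [-1, 1, -0.6, 0, 0, 0, 0], [-1, 1, -0.6, 0, 0, 0, 0]]]'

```text
time: 4.47
eef_pos: [0.4799, 0.2992, 0.3363]
orientation: [[0.003, 1.0, 0.0], [1.0, -0.003, -0.0], [-0.0, 0.0, -1.0]]
force: [-0.0, -0.2, -0.3]
opening: 0.0855
gripper_force: 0.0
```

Emit:
drive_tool --rows '[[[-1, 0.22, -0.098, 0.2, 0, 0, 0], [-1, 0.22, -0.098, 0.45, 0, 0, 0], [-1, 0.22, -0.098, 0.7, 0, 0, 0], [-1, 0.22, -0.098, 0.95, 0, 0, 0], [-1, 0.22, -0.098, 0.95, 0, 0, 0]]]'

```text
time: 5.1
eef_pos: [0.4595, 0.3411, 0.1434]
orientation: [[0.003, 1.0, -0.005], [1.0, -0.003, -0.004], [-0.004, -0.005, -1.0]]
force: [0.3, 1.4, 0.6]
opening: 0.0856
gripper_force: 0.0
```

```bash
python3 - <<'E'
from h import *
s=observe(); print(s["eef_pos"])
c=camera("side"); 
q=proj(c,[.46,.343,.06])[0]; r,k=int(q[0]),int(q[1])
cv2.imwrite("pics/near.png",cv2.resize(c["pixels"][r-110:r+70,max(k-120,0):k+120],None,fx=3,fy=3))
print(fit([c],(.46,.343),[(.059,.013)],.01)[0])
E
```

```text
[0.45951504 0.34110923 0.14342899]
(array([0.4595, 0.3435]), 141)
```

View pics/near.png

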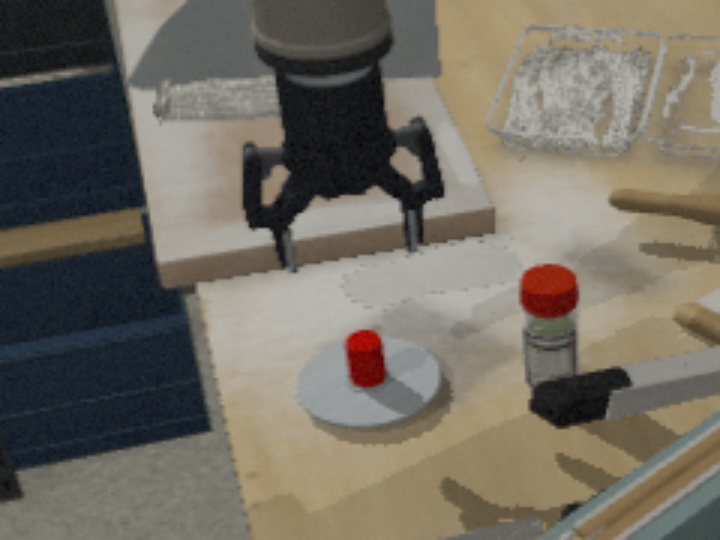

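The open gripper straddles the knob, which shows at about (355,365) in the crop. I'll descend so that the TCP is at about z 0.045, then close.

Emit:
drive_tool --rows '[[[-1, 0, 0, 0.12, 0, 0, 0], [-1, 0, 0, 0.25, 0, 0, 0], [-1, 0, 0, 0.38, 0, 0, 0], [-1, 0, 0, 0.5, 0, 0, 0], [-1, 0, 0, 0.505, 0, 0, 0], [-1, 0, 0, 0.505, 0, 0, 0], [-1, 0, 0, 0.505, 0, 0, 0]]]'

```text
time: 6.02
eef_pos: [0.461, 0.344, 0.047]
orientation: [[0.0, 1.0, 0.002], [1.0, -0.0, 0.001], [0.001, 0.002, -1.0]]
force: [0.9, -0.2, -1.1]
opening: 0.0852
gripper_force: 0.0
```

Emit:
drive_tool --rows '[[[1, 0, 0, 0, 0, 0, 0], [1, 0, 0, 0, 0, 0, 0], [1, 0, 0, 0, 0, 0, 0], [1, 0, 0, 0, 0, 0, 0], [1, 0, 0, 0, 0, 0, 0], [1, 0, 0, 0, 0, 0, 0], [1, 0, 0, 0, 0, 0, 0], [1, 0, 0, 0, 0, 0, 0]]]' --squeeze 50

```text
time: 7.02
eef_pos: [0.4602, 0.3436, 0.0456]
orientation: [[-0.001, 1.0, 0.0], [1.0, 0.001, -0.0], [-0.0, 0.0, -1.0]]
force: [-0.7, -1.1, 6.5]
opening: 0.0285
gripper_force: 48.9
```

Emit:
drive_tool --rows '[[[1, 0, 0, -0.05, 0, 0, 0], [1, 0, 0, -0.15, 0, 0, 0], [1, 0, 0, -0.3, 0, 0, 0], [1, 0, 0, -0.45, 0, 0, 0], [1, 0, 0, -0.6, 0, 0, 0], [1, 0, 0, -0.8, 0, 0, 0], [1, 0, 0, -1, 0, 0, 0], [1, 0, 0, -1, 0, 0, 0]]]'

```text
time: 8.02
eef_pos: [0.4608, 0.3446, 0.2496]
orientation: [[-0.001, 1.0, 0.005], [1.0, 0.001, 0.003], [0.003, 0.005, -1.0]]
force: [0.6, -0.2, -3.2]
opening: 0.0286
gripper_force: 49.6
```

Emit:
drive_tool --rows '[[[1, 0, 0, -0.15, 0, 0, 0], [1, 0, 0, -0.3, 0, 0, 0], [1, 0, 0, -0.4, 0, 0, 0], [1, 0, 0.15, -0.4, 0, 0, 0], [1, -0.15, 0.3, -0.4, 0, 0, 0], [1, -0.3, 0.45, -0.4, 0, 0, 0], [1, -0.45, 0.55, -0.4, 0, 0, 0], [1, -0.6, 0.6, -0.4, 0, 0, 0]]]'

```text
time: 9.02
eef_pos: [0.5805, 0.2222, 0.325]
orientation: [[-0.0, 1.0, -0.001], [1.0, 0.0, 0.0], [0.0, -0.001, -1.0]]
force: [0.0, -0.5, -1.3]
opening: 0.0288
gripper_force: 49.8
```

Emit:
drive_tool --rows '[[[1, -0.15, 0.02, 0, 0, 0, 0], [1, -0.3, 0.04, 0, 0, 0, 0], [1, -0.45, 0.06, 0, 0, 0, 0], [1, -0.6, 0.08, 0, 0, 0, 0], [1, -0.75, 0.1, 0, 0, 0, 0], [1, -0.9, 0.12, 0, 0, 0, 0], [1, -1, 0.12, 0, 0, 0, 0]]]'

```text
time: 9.9
eef_pos: [0.6039, 0.0221, 0.3252]
orientation: [[0.0, 1.0, -0.001], [1.0, -0.0, -0.0], [-0.0, -0.001, -1.0]]
force: [0.2, 0.9, -1.8]
opening: 0.0283
gripper_force: 49.7
```

Emit:
drive_tool --rows '[[[1, -0.15, 0, 0, 0, 0, 0], [1, -0.3, 0, 0, 0, 0, 0], [1, -0.45, 0, 0.05, 0, 0, 0], [1, -0.6, 0, 0.15, 0, 0, 0], [1, -0.625, 0, 0.3, 0, 0, 0], [1, -0.625, 0, 0.45, 0, 0, 0], [1, -0.625, 0, 0.5, 0, 0, 0], [1, -0.625, 0, 0.5, 0, 0, 0]]]'

```text
time: 10.9
eef_pos: [0.6042, -0.101, 0.2254]
orientation: [[-0.001, 1.0, -0.001], [1.0, 0.001, 0.0], [0.0, -0.001, -1.0]]
force: [-0.5, 0.5, -1.0]
opening: 0.0288
gripper_force: 49.8
```

Emit:
drive_tool --rows '[[[1, 0, 0, 0.1, 0, 0, 0], [1, 0, 0, 0.2, 0, 0, 0], [1, 0, 0, 0.2, 0, 0, 0], [1, 0, 0, 0.2, 0, 0, 0]]]'

```text
time: 11.4
eef_pos: [0.6045, -0.1013, 0.1854]
orientation: [[-0.001, 1.0, -0.0], [1.0, 0.001, 0.0], [0.0, -0.0, -1.0]]
force: [0.5, -0.1, -1.6]
opening: 0.0286
gripper_force: 49.8
```

```bash
python3 - <<'E'
from h import *
s=observe(); p=s["eef_pos"]; print(p)
cs=[camera("top"),camera("side")]
zd=p[2]-.0455+.013   # disc top now
print("disc",zd,fit([cs[1]],p,[(.059,zd)],.012)[0], fit([cs[1]],p,[(.059,zd),(.059,zd-.005)],.012)[0])
c=cs[1];im=cv2.resize(c["pixels"],None,fx=3,fy=3);t=np.linspace(0,2*np.pi,60)
for x,y,r,z in((.6043,-.1008,.056,.1),(p[0],p[1],.059,zd)):
    q=proj(c,np.c_[x+r*np.cos(t),y+r*np.sin(t),0*t+z])*3+1
    cv2.polylines(im,[q[:,::-1].astype(np.int32)],True,(0,255,255),1)
q=proj(c,[.6043,-.1008,.12])[0]*3;r,k=int(q[0]),int(q[1])
cv2.imwrite("pics/above.png",im[r-300:r+250,k-350:k+350])
E
```

```text
[ 0.60447289 -0.10131854  0.18541917]
disc 0.15291916881609363 (array([ 0.605 , -0.1043]), 166) (array([ 0.6055, -0.1018]), 158)
```

View pics/above.png

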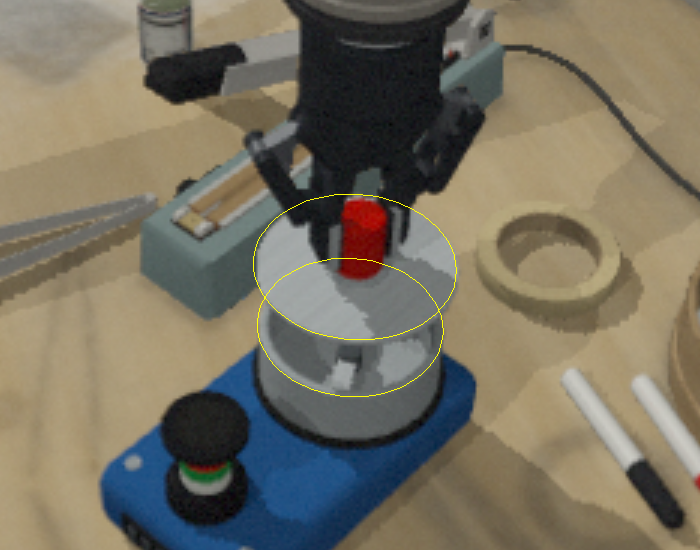

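The cover hangs level, and its disc matches the predicted outline above the rim. I'll lower it to seat.

Emit:
drive_tool --rows '[[[1, 0, 0, 0.06, 0, 0, 0], [1, 0, 0, 0.12, 0, 0, 0], [1, 0, 0, 0.16, 0, 0, 0], [1, 0, 0, 0.19, 0, 0, 0], [1, 0, 0, 0.21, 0, 0, 0], [1, 0, 0, 0.22, 0, 0, 0], [1, 0, 0, 0.22, 0, 0, 0]]]'

```text
time: 12.38
eef_pos: [0.6044, -0.1014, 0.1414]
orientation: [[-0.001, 1.0, 0.0], [1.0, 0.001, 0.0], [0.0, 0.0, -1.0]]
force: [-0.2, -0.9, -1.7]
opening: 0.029
gripper_force: 49.8
```

Emit:
drive_tool --rows '[[[1, 0, 0, 0.008, 0, 0, 0], [1, 0, 0, 0.016, 0, 0, 0], [1, 0, 0, 0.02, 0, 0, 0], [1, 0, 0, 0.02, 0, 0, 0]]]'

```text
time: 12.88
eef_pos: [0.6043, -0.1014, 0.1376]
orientation: [[-0.0, 1.0, 0.0], [1.0, 0.0, -0.0], [-0.0, 0.0, -1.0]]
force: [-3.2, 0.3, 4.4]
opening: 0.0287
gripper_force: 50.5
```

Contact came at the expected seated height. I'll release and rise.

Emit:
drive_tool --rows '[[[-0.1, 0, 0, 0, 0, 0, 0], [-0.4, 0, 0, 0, 0, 0, 0], [-0.6, 0, 0, 0, 0, 0, 0], [-0.6, 0, 0, 0, 0, 0, 0], [-0.6, 0, 0, -0.1, 0, 0, 0], [-0.6, 0, 0, -0.3, 0, 0, 0], [-0.6, 0, 0, -0.5, 0, 0, 0], [-0.6, 0, 0, -0.5, 0, 0, 0]]]'

```text
time: 13.88
eef_pos: [0.606, -0.1013, 0.242]
orientation: [[-0.001, 1.0, 0.006], [1.0, 0.001, -0.001], [-0.001, 0.006, -1.0]]
force: [-0.2, -0.0, -0.6]
opening: 0.0683
gripper_force: 0.0
```

Emit:
drive_tool --rows '[[[1, -0.1, -0.2, 0, 0, 0, 0], [1, -0.2, -0.35, 0, 0, 0, 0], [1, -0.28, -0.5, 0, 0, 0, 0], [1, -0.293, -0.552, 0, 0, 0, 0], [1, -0.293, -0.552, 0, 0, 0, 0], [1, -0.293, -0.552, 0, 0, 0, 0], [1, -0.293, -0.552, 0, 0, 0, 0]]]'

```text
time: 14.75
eef_pos: [0.4947, -0.1595, 0.2373]
orientation: [[-0.002, 1.0, 0.0], [1.0, 0.002, 0.0], [0.0, 0.0, -1.0]]
force: [0.0, 0.0, 0.2]
opening: 0.0002
gripper_force: 0.0
```

```bash
python3 - <<'E'
from h import *
s=observe(); p=s["eef_pos"]; print(p,s["opening"],s["force"])
cs=[camera("top"),camera("side")]
for z in(.1,.105,.115): print(z,fit([cs[1]],(.604,-.101),[(.059,z)],.012)[0])
c=cs[1]
print(fit([c],(.494,-.16),[(.025,.118)],.015)[0])
im=cv2.resize(c["pixels"],None,fx=3,fy=3);t=np.linspace(0,2*np.pi,60)
for x,y,r,z in((.6043,-.1008,.059,.105),(.6043,-.1008,.015,.145)):
    q=proj(c,np.c_[x+r*np.cos(t),y+r*np.sin(t),0*t+z])*3+1
    cv2.polylines(im,[q[:,::-1].astype(np.int32)],True,(0,255,255),1)
q=proj(c,[.58,-.12,.12])[0]*3;r,k=int(q[0]),int(q[1])
cv2.imwrite("pics/seated.png",im[r-300:r+250,k-350:k+350])
E
```

```text
[ 0.49467327 -0.1594541   0.2372579 ] 0.00023383523350219742 [0.03807741 0.02044118 0.19057643]
0.1 (array([ 0.606, -0.099]), 188)
0.105 (array([ 0.6045, -0.1025]), 188)
0.115 (array([ 0.6005, -0.1105]), 183)
(array([ 0.4935, -0.162 ]), 222)
```

View pics/seated.png

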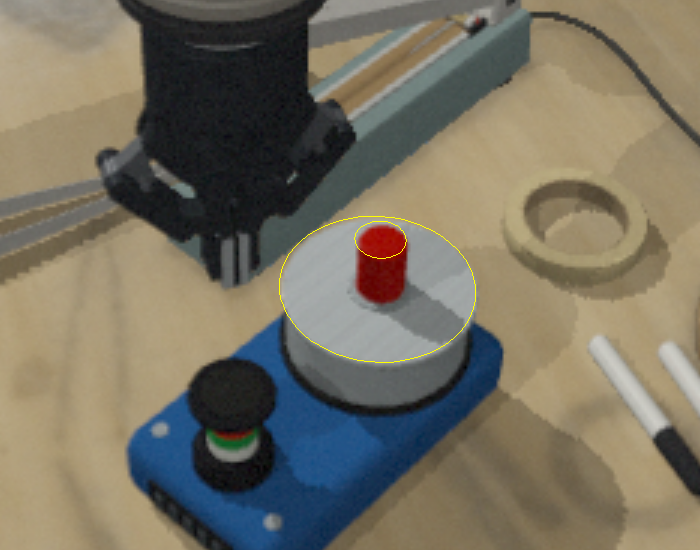

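The cover sits level on the rim; the predicted outlines match at disc top z 0.105 and knob top z 0.145. The key is still released. I'll now approach the key cap and feel for contact.

Emit:
drive_tool --rows '[[[1, 0, 0, 0.12, 0, 0, 0], [1, 0, 0, 0.25, 0, 0, 0], [1, 0, 0, 0.37, 0, 0, 0], [1, 0, 0, 0.44, 0, 0, 0], [1, 0, 0, 0.44, 0, 0, 0], [1, 0, 0, 0.44, 0, 0, 0]]]'

```text
time: 15.6
eef_pos: [0.4945, -0.1601, 0.1501]
orientation: [[-0.001, 1.0, 0.001], [1.0, 0.001, -0.0], [-0.0, 0.001, -1.0]]
force: [-0.4, -0.9, -0.5]
opening: -0.0001
gripper_force: 0.0
```

Emit:
drive_tool --rows '[[[1, 0, 0, 0.015, 0, 0, 0], [1, 0, 0, 0.03, 0, 0, 0], [1, 0, 0, 0.03, 0, 0, 0], [1, 0, 0, 0.03, 0, 0, 0]]]'

```text
time: 16.1
eef_pos: [0.494, -0.1601, 0.1434]
orientation: [[-0.0, 1.0, 0.0], [1.0, 0.0, 0.0], [0.0, 0.0, -1.0]]
force: [0.3, 0.3, 0.0]
opening: -0.0003
gripper_force: 0.0
```

Emit:
drive_tool --rows '[[[1, 0, 0, 0.01, 0, 0, 0], [1, 0, 0, 0.02, 0, 0, 0], [1, 0, 0, 0.02, 0, 0, 0], [1, 0, 0, 0.02, 0, 0, 0]]]'

```text
time: 16.6
eef_pos: [0.4941, -0.1601, 0.1394]
orientation: [[-0.0, 1.0, 0.0], [1.0, 0.0, 0.0], [0.0, 0.0, -1.0]]
force: [-0.4, -0.0, 3.3]
opening: 0.0002
gripper_force: 1.3
```

Emit:
drive_tool --rows '[[[1, 0, 0, 0.015, 0, 0, 0], [1, 0, 0, 0.03, 0, 0, 0], [1, 0, 0, 0.045, 0, 0, 0], [1, 0, 0, 0.055, 0, 0, 0], [1, 0, 0, 0.055, 0, 0, 0], [1, 0, 0, 0.055, 0, 0, 0]]]'

```text
time: 17.35
eef_pos: [0.4941, -0.1601, 0.1283]
orientation: [[-0.001, 1.0, 0.0], [1.0, 0.001, 0.0], [0.0, 0.0, -1.0]]
force: [0.6, 0.3, 5.9]
opening: -0.0002
gripper_force: 2.7
```

```bash
python3 - <<'E'
from h import *
s=observe(); print(s["eef_pos"],s["force"])
c=camera("side")
for z in(.100,.103,.106): print(z,fit([c],(.494,-.161),[(.025,z)],.008)[0])
q=proj(c,[.55,-.14,.1])[0];r,k=int(q[0]),int(q[1])
cv2.imwrite("pics/press.png",cv2.resize(c["pixels"][r-75:r+65,k-90:k+90],None,fx=4,fy=4,interpolation=cv2.INTER_CUBIC))
E
```

```text
[ 0.49406767 -0.1600733   0.12828935] [0.6240041  0.27395174 5.89371516]
0.1 (array([ 0.494 , -0.1595]), 180)
0.103 (array([ 0.4935, -0.162 ]), 180)
0.106 (array([ 0.493, -0.164]), 180)
```

View pics/press.png

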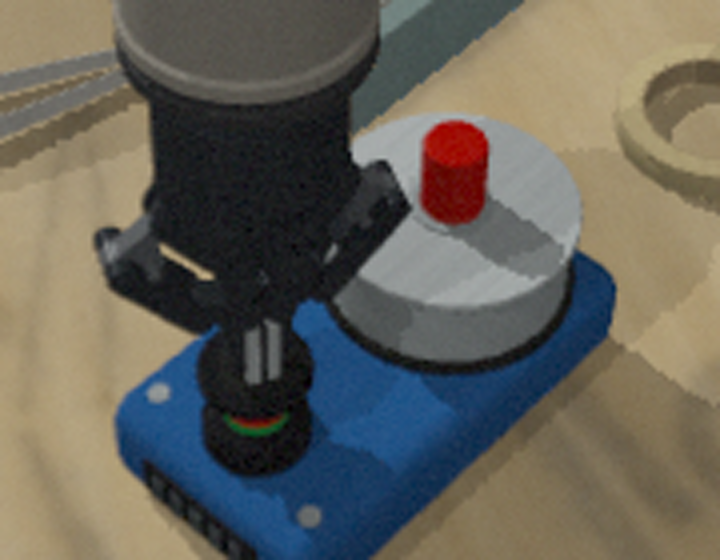

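The white band has gone and green stands at the collar with red above it, at about (425,257) in the crop. The force of 5.9 N fits about 15 mm of travel, and the cap-height fit at 0.103 agrees. I'll hold here for 3 s.

Emit:
drive_tool --rows '[[[1, 0, 0, 0, 0, 0, 0], [1, 0, 0, 0, 0, 0, 0], [1, 0, 0, 0, 0, 0, 0], [1, 0, 0, 0, 0, 0, 0], [1, 0, 0, 0, 0, 0, 0], [1, 0, 0, 0, 0, 0, 0], [1, 0, 0, 0, 0, 0, 0], [1, 0, 0, 0, 0, 0, 0]]]'

```text
time: 18.4
eef_pos: [0.4941, -0.1601, 0.1283]
orientation: [[-0.0, 1.0, 0.0], [1.0, 0.0, -0.0], [-0.0, 0.0, -1.0]]
force: [-0.5, -0.3, 5.1]
opening: -0.0003
gripper_force: 2.7
```

Emit:
drive_tool --rows '[[[1, 0, 0, 0, 0, 0, 0], [1, 0, 0, 0, 0, 0, 0], [1, 0, 0, 0, 0, 0, 0], [1, 0, 0, 0, 0, 0, 0], [1, 0, 0, 0, 0, 0, 0], [1, 0, 0, 0, 0, 0, 0], [1, 0, 0, 0, 0, 0, 0], [1, 0, 0, 0, 0, 0, 0]]]'

```text
time: 19.4
eef_pos: [0.4941, -0.1601, 0.1283]
orientation: [[-0.001, 1.0, 0.0], [1.0, 0.001, -0.0], [-0.0, 0.0, -1.0]]
force: [0.5, 0.7, 6.2]
opening: 0.0001
gripper_force: 2.7
```

Emit:
drive_tool --rows '[[[1, 0, 0, 0, 0, 0, 0], [1, 0, 0, 0, 0, 0, 0], [1, 0, 0, 0, 0, 0, 0], [1, 0, 0, 0, 0, 0, 0], [1, 0, 0, 0, 0, 0, 0], [1, 0, 0, 0, 0, 0, 0], [1, 0, 0, 0, 0, 0, 0], [1, 0, 0, 0, 0, 0, 0]]]'

```text
time: 20.4
eef_pos: [0.4941, -0.1601, 0.1283]
orientation: [[-0.0, 1.0, 0.0], [1.0, 0.0, 0.0], [0.0, 0.0, -1.0]]
force: [-0.1, -0.2, 6.2]
opening: -0.0002
gripper_force: 2.7
```

```bash
python3 -c "
from station import *
s=observe();print(s['eef_pos'],s['force']);print(close_job())"
```

```text
[ 0.49408182 -0.1600859   0.12832139] [-0.09237985 -0.18707143  6.22687979]
the job is handed in; nothing more can be done
None
```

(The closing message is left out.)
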